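Stir the painted beads loose and tidy the stall

ROBOT

A 6-joint arm with a two-finger parallel gripper is mounted at the origin on the work surface. World frame = base frame: x ahead of the robot, y to its left, z up, the work surface at z = 0. Lengths are in m, angles in degrees, forces in N, time in s.
With the tool pointing down it reaches from about 0.35 to 0.875 m from the base axis. Payload 4.2 kg.
Tool frame: the origin (TCP) lies on the centre line of the jaws, within the pads' length; the fingertips stand r.tip_extent ahead of it and the grasp point (between the pads) lies 11 mm behind it (r.tip_extent is the distance from the TCP to the fingertips, in m); z points along the fingers, y is the line along which they close (so a half turn about z gives the same grasp; the last joint's range is limited). The gripper opens to 87 mm and grips with 3 to 60 N. Pads are 19 mm wide; open, the fingers measure 117 mm over their backs; the gripper's body (75 mm by 190 mm) begins 51 mm behind the grasp point.
Start: joints at [90.619, 22.042, 0.453, 0, -68.411, -14.817], TCP at [0.153, 0.606, 0.207] pointing down, gripper open.
Joint ranges: [-179.83, 179.83], [-69.29, 118.12], [-61.27, 80.66], [-181.25, 117.63], [-171.15, -9.14], [-177.46, 177.46]. Speed limits (degrees/s): [159.86, 159.86, 180, 180, 180, 180].

INTERFACE

Orientations are given as a 3x3 rotation matrix whose columns are the frame's x, y, z axes.
In Python, from station import r gives the robot as it stands.
- The arm moves only by the shell command python3 -m jog 'ROWS'. ROWS is text: rows parted by semicolons, each of 5 numbers parted by spaces: the opening, from 0 (shut) to 1 (fully open), then the shift along the world's x, y, z in mm, then the turn about the world's z in degrees. In form: hand dx dy dz roll; .... A call has 1 to 5 rows; each row shifts and turns the commanded pose from where the row before left it; what a row does not reach is not made up. A row lasts 1/8 s, in which the tool goes at most 62.5 mm and 10.7 degrees, less where a joint would pass 70% of its speed; a pose out of reach is approached as far as the arm can. A call is refused whole if a number of a shift passes 62.5 or a number of a turn 10.7, either way. A call with a gripper value outside its range is refused whole. The fingers move at their own pace and stop on an object; the grip force is fixed at half the most. Time passes only in rows, so rows that do not move let the fingers close. It gives the time, the measured TCP pose, the force, the opening and the grip force at its end, in the units of the state.
- r.sense(): the state, without advancing time (a new reading comes with each control period).
- r.capture(name): name is "scene" or "top" or "wrist"; returns a dict with "pixels" (480x640x3 uint8, red, green, blue), "fovy" (degrees; the focal length in pixels is half the picture's height over the tangent of half this angle, whatever the lens; pixels are square), "cx", "cy" (the principal point, pixels), "k1" (the pictures are not rectified: a ray, as slopes to the right and down, at radius r is drawn at 1 + k1 r^2 times it, then the intrinsics apply), "origin" and "orientation" of the camera in the world; the wrist camera has in their place "T_tool_cam" (4x4, takes a point from camera to tool coordinates, whose origin is the TCP and whose axes are the flange's). Camera axes: x right, y down, z forward; pixel columns grow to the right and rows downward; lengths in m; the calibration is good to about 2 mm. A picture is of the moment at which its call begins: read the wrist's pose just before it. There is no depth.
- r.finish_job(): hands the job in; it is judged then, once.
The state is a dict: "time_s": time; "joints": joint angles; "joint_velocities": joint speeds; "effort": joint torques, N m; "tcp_pos": TCP position; "ee_rot": TCP orientation; "wrist_force": force on the tool from outside, world axes, zero at the start; "moment": the same for the moment, N m; "gripper_width": opening from 0.0 (shut) to 1.0 (fully open); "gripper_force": force on a finger pad.
Only numpy, scipy, OpenCV 4.12 (cv2) and the standard library are available. Lean on these libraries where they do the work, as an engineer would, in place of code of your own. Each camera call takes 0.05 s, during which the arm holds its last target. There are 200 camera calls.

TASK

The painted beads drying in the white bowl must not stick: take the T-shaped stirring stick from its rack and stir the beads round with it until every one has been pushed at least 20 mm from the spot where it lay. Hang the stick back in its rack, then put the orange and the yellow-green paint bottle upright into the two empty cells of the green wire crate, one in each. Keep the beads in the bowl, do not touch them with the gripper, and leave the other things on the table where they are.

Things in the scene. Friction and masses are not known exactly. Their poses are not given: they have to be found in the camera images.
- bowl: Round white ceramic bowl, fixed to the table, 170 mm across the rim, 55 mm high, wall 4 mm; inner floor 148 mm across and flat, 6 mm above the table, 158 mm across inside at the rim. Origin: centre of its underside; z up; its yaw has no meaning. It stands on the left or on the right of the table, the crate on the other side.
- rack: Dark steel stirrer rack, fixed, 172 mm high; base 110 x 90 x 8 mm. Two posts at its own x = +50 mm carry two level prongs to -x at y = +-34 mm (10 mm wide, tops at 165 mm, 58 mm clear between). Stops 7 mm high at x = +-23 mm leave a 40 mm seat on each for the stirrer's bar, which hangs along the rack's y. Origin: below the seats' middle, at table height.
- rack_rest (a point): Midway between the two seats of the rack, 172 mm above the table: where the middle of the stirrer's bar is when it hangs properly, bar across both prongs. Axes as the rack.
- stirrer: Wooden T-shaped stick, 157 mm tall, about 90 g: round head 26 mm wide, 24 mm high at the bottom, square stem 14 mm, on top a blue crossbar 14 x 14 x 100 mm along its own y. Origin: centre of the head's underside; z up the stem. It hangs in the rack by the bar; pinch the bar from above at its middle (fingers on its +-x faces, between the prongs).
- stirrer_bar (a point): Centre of the stirrer's blue crossbar, 150 mm above its tip.
- crate: Green wire crate, fixed, 104 (x) x 204 (y) x 48 mm high, 2 x 4 cells, 46 mm inside, 50 mm pitch, floor at 3 mm. All its jars and bottles are fixed. Row x = +25 mm: four squat jars, tops at 55 mm. Row x = -25 mm: tall bottles (98 mm) at y = +25 and -75 mm; cells y = +75 and -25 mm empty. Origin: underside centre; yaw within 0.3 rad, -x side to the robot.
- cell_a (a point): Centre of the floor of one empty crate cell (crate x = -25, y = +75 mm), 3 mm above the table. Axes as the crate.
- cell_b (a point): Centre of the floor of the other empty crate cell (crate x = -25, y = -25 mm), 3 mm above the table. Axes as the crate.
- orange_bottle: Standing orange paint bottle, 95 mm high, 60 to 130 g: body 38 mm across up to 62 mm, black cap 26 mm across from 70 to 95 mm with a small dot of its colour on top. Origin: centre of its underside, z up.
- lime_bottle: Standing yellow-green paint bottle, 95 mm high, 60 to 130 g: body 38 mm across up to 62 mm, black cap 26 mm across from 70 to 95 mm with a small dot of its colour on top. Origin: centre of its underside, z up.
- bead1: Pink wooden bead in the bowl, a 26 mm wide, 20 mm high disc with a dark hole (origin: underside centre), lying flat at the start about 43 mm from the bowl's middle. The middle of the bowl is free at the start.
- bead2: Yellow wooden bead in the bowl, a 26 mm wide, 20 mm high disc with a dark hole (origin: underside centre), lying flat at the start about 43 mm from the bowl's middle. The middle of the bowl is free at the start.
- bead3: Blue wooden bead in the bowl, a 26 mm wide, 20 mm high disc with a dark hole (origin: underside centre), lying flat at the start about 43 mm from the bowl's middle. The middle of the bowl is free at the start.
- bead4: Lime green wooden bead in the bowl, a 26 mm wide, 20 mm high disc with a dark hole (origin: underside centre), lying flat at the start about 43 mm from the bowl's middle. The middle of the bowl is free at the start.
- bead5: Red wooden bead in the bowl, a 26 mm wide, 20 mm high disc with a dark hole (origin: underside centre), lying flat at the start about 43 mm from the bowl's middle. The middle of the bowl is free at the start.
- white_jar: Bystander: squat white jar with black lid, 41 mm wide, 52 mm high, in front of the bottles. Origin: underside centre.
- tape: Bystander: roll of tan tape lying flat, 90 mm wide, 24 mm high. Origin: underside centre.
- mug: Bystander: blue mug, 80 mm wide, 90 mm high. Origin: underside centre.
- brush: Bystander: paint brush lying on the table. Origin: underside centre.
- sanding_block: Bystander: cork block 70 x 45 x 28 mm. Origin: underside centre.

How it is judged (in metres and radians):
On the way, in this order (a step that is already met when the one before it is completed fails the run):
1. The stirrer's head is down in the bowl, its underside less than 16 mm above the bowl's inner floor (horizontal distance between stirrer and bowl below 0.07 m and z of stirrer in the frame of bowl below 0.022 m), for 0.1 s.
2. With the head still down in the bowl, every one of the five beads is at least 20 mm from the place where it lay at the start, all at the same time, and all are in the bowl (all of step 1 and distance of each of bead1, bead2, bead3, bead4, bead5 from where it was at the start of the episode above 0.02 m and horizontal distance between each of bead1, bead2, bead3, bead4, bead5 and bowl below 0.075 m and z of each of bead1, bead2, bead3, bead4, bead5 in the frame of bowl below 0.05 m), for 0.1 s.
3. The stirrer hangs in its rack again, bar across both prongs between the stops (bar's middle within 22 mm sideways and 5 mm in height of the rest point, stem within 0.15 rad of upright), let go (horizontal distance between stirrer_bar and rack_rest below 0.022 m and z of stirrer_bar in the frame of rack_rest between -0.005 and 0.005 m and angle between stirrer's own z axis and vertical below 0.15 rad and contact force between the fingers and stirrer below 0.1 N), for 0.2 s.
4. After that, the two loose bottles stand in the two empty cells of the crate, one in each, either way round ((((horizontal distance between orange_bottle and cell_a below 0.012 m and z of orange_bottle in the frame of cell_a below 0.006 m and angle between orange_bottle's own z axis and vertical below 0.12 rad) and (horizontal distance between lime_bottle and cell_b below 0.012 m and z of lime_bottle in the frame of cell_b below 0.006 m and angle between lime_bottle's own z axis and vertical below 0.12 rad)) or ((horizontal distance between orange_bottle and cell_b below 0.012 m and z of orange_bottle in the frame of cell_b below 0.006 m and angle between orange_bottle's own z axis and vertical below 0.12 rad) and (horizontal distance between lime_bottle and cell_a below 0.012 m and z of lime_bottle in the frame of cell_a below 0.006 m and angle between lime_bottle's own z axis and vertical below 0.12 rad)))), for 0.2 s.
At the end, for the whole second after the job is handed in: Each loose bottle upright (0.12 rad) on the floor of its own empty cell, within 12 mm of its middle; stirrer hanging by its bar in the rack (22 mm sideways, 5 mm in height, 0.15 rad); all beads in the bowl, each still at least 15 mm from where it first lay; all at rest and let go (all of step 3 and (((horizontal distance between orange_bottle and cell_a below 0.012 m and z of orange_bottle in the frame of cell_a below 0.006 m and angle between orange_bottle's own z axis and vertical below 0.12 rad) and (horizontal distance between lime_bottle and cell_b below 0.012 m and z of lime_bottle in the frame of cell_b below 0.006 m and angle between lime_bottle's own z axis and vertical below 0.12 rad)) or ((horizontal distance between orange_bottle and cell_b below 0.012 m and z of orange_bottle in the frame of cell_b below 0.006 m and angle between orange_bottle's own z axis and vertical below 0.12 rad) and (horizontal distance between lime_bottle and cell_a below 0.012 m and z of lime_bottle in the frame of cell_a below 0.006 m and angle between lime_bottle's own z axis and vertical below 0.12 rad))) and horizontal distance between each of bead1, bead2, bead3, bead4, bead5 and bowl below 0.075 m and z of each of bead1, bead2, bead3, bead4, bead5 in the frame of bowl below 0.05 m and distance of each of bead1, bead2, bead3, bead4, bead5 from where it was at the start of the episode above 0.015 m and linear speed of each of bead1, bead2, bead3, bead4, bead5, stirrer, orange_bottle, lime_bottle below 0.03 m/s); the robot touches nothing.
It fails at once if A bead leaves the bowl (horizontal distance between any of bead1, bead2, bead3, bead4, bead5 and bowl above 0.085 m).
It fails at once if The gripper's fingers press on a bead (more than 0.5 N) (contact force between the fingers and bead1 above 0.5 N or contact force between the fingers and bead2 above 0.5 N or contact force between the fingers and bead3 above 0.5 N or contact force between the fingers and bead4 above 0.5 N or contact force between the fingers and bead5 above 0.5 N).
It fails at once if A bystander (white jar, tape, mug, brush, cork block) is moved more than 30 mm (distance of any of white_jar, tape, mug, brush, sanding_block from where it was at the start of the episode above 0.03 m).
It also fails if it takes over 72 s, if anything falls off the work surface, if the arm or the gripper's body presses on something with over 40 N, if the wrist force passes 120 N, or if a joint passes its speed limit or range.

## Working session

There is one attempt and no reset: what is moved stays moved. The work goes in short steps, Python scripts to look and compute and a shell command to move; the robot and the scene stay as the last step left them, time stands still between calls to the robot, and variables do not carry over. Pictures are saved under pics/ and viewed, at most 14 in all, crops included, and the job is handed in when it is done.

```bash
mkdir -p pics; ls
cat > h.py <<'E'
import numpy as np, cv2
from station import r
def cap(n):
    s=r.sense(); c=r.capture(n)
    if n=="wrist":
        T=np.eye(4); T[:3,:3]=np.array(s["ee_rot"]); T[:3,3]=s["tcp_pos"]
        T=T@np.array(c["T_tool_cam"]); c["origin"]=T[:3,3]; c["orientation"]=T[:3,:3]
    c["pixels"]=np.array(c["pixels"]); return c
def K(c):
    f=240/np.tan(np.radians(c["fovy"])/2); return f
def ray(c,u,v):
    f=K(c); d=np.array([(u-c["cx"])/f,(v-c["cy"])/f]); p=d.copy()
    for _ in range(20): p=d/(1+c["k1"]*(p@p))
    return np.array(c["origin"]),np.array(c["orientation"])@np.array([p[0],p[1],1])
def onz(c,u,v,z):
    o,d=ray(c,u,v); return o+d*(z-o[2])/d[2]
def proj(c,P):
    q=np.array(c["orientation"]).T@(np.array(P)-c["origin"]); p=q[:2]/q[2]
    p=p*(1+c["k1"]*(p@p)); f=K(c); return np.array([p[0]*f+c["cx"],p[1]*f+c["cy"]])
def save(c,n): cv2.imwrite("pics/"+n,cv2.cvtColor(c["pixels"],cv2.COLOR_RGB2BGR))
E
python3 - <<'E'
from h import *
import pickle
for n in("top","scene"):
    c=cap(n); save(c,n+".png"); print(n,c["fovy"],c["cx"],c["cy"],c["k1"],c["origin"]); pickle.dump(c,open(n+".pkl","wb"))
print(r.tip_extent,r.sense()["ee_rot"])
E
```

```text
pics
top 51.42998929714173 321.5064125584632 238.6170854276719 -0.013753653485522896 [0.43925232 0.03245819 1.15823756]
scene 48.55364594530292 327.1379644586572 239.35273099895224 -0.07344444095549046 [ 1.20283729 -0.208028    0.9213391 ]
0.008 [[ 9.69426071e-01 -2.45383280e-01 -3.72866043e-04]
 [-2.45383532e-01 -9.69424064e-01 -1.97657705e-03]
 [ 1.23553644e-04  2.00764051e-03 -9.99997977e-01]]
```

View pics/top.png

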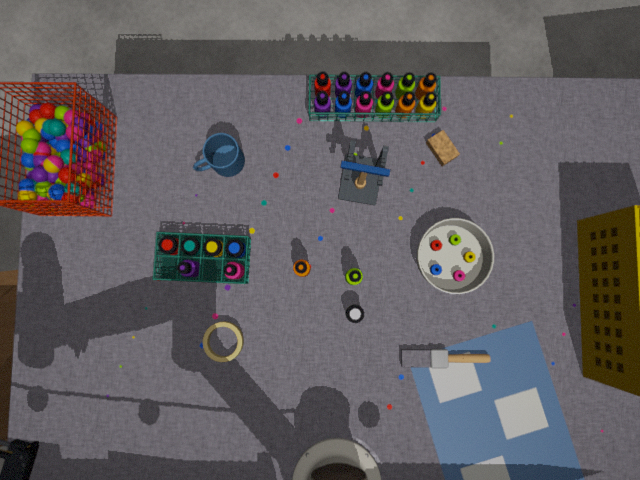

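View pics/scene.png

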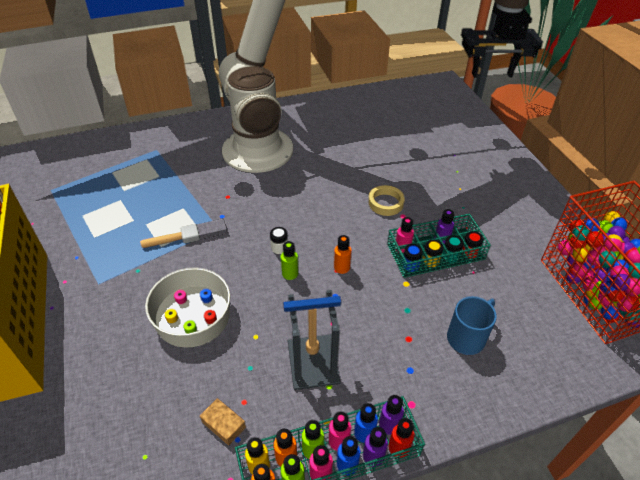

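The top view has +x up and +y left. It shows the bowl at (455,256), the rack and blue bar at (365,169), the orange bottle at (302,267), the lime bottle at (354,276), the white jar at (355,314) and the crate at (202,258). The scene view shows the same layout from the opposite side.

```bash
cat > m.py <<'E'
from h import *
import pickle
c=pickle.load(open("top.pkl","rb")); s=pickle.load(open("scene.pkl","rb"))
def blobs(c,box,lo,hi,mn=6):
    x0,y0,x1,y1=box; h=cv2.cvtColor(c["pixels"],cv2.COLOR_RGB2HSV)[y0:y1,x0:x1]
    m=cv2.inRange(h,np.array(lo),np.array(hi)); n,l,st,ce=cv2.connectedComponentsWithStats(m)
    return [(st[i,4],ce[i]+[x0,y0],l==i) for i in sorted(range(1,n),key=lambda i:-st[i,4]) if st[i,4]>=mn]
# bar
b=blobs(c,(320,140,410,200),(98,140,60),(120,255,255))[0]
ys,xs=np.nonzero(b[2]); rc=cv2.minAreaRect(np.array([xs+320,ys+140],np.float32).T)
P=np.array([onz(c,*q,.179) for q in cv2.boxPoints(rc)])
e=P[1]-P[0]; e2=P[2]-P[1]; e=e if np.linalg.norm(e)>np.linalg.norm(e2) else e2
print("bar",P.mean(0)[:2],np.linalg.norm(e),"dir deg",np.degrees(np.arctan2(e[1],e[0])))
# bowl rim
g=cv2.inRange(cv2.cvtColor(c["pixels"],cv2.COLOR_RGB2HSV),np.array((0,0,110)),np.array((179,60,255)))
g[:, :405]=0; g[:,505:]=0; g[:205]=0; g[305:]=0
k=max(cv2.findContours(g,0,2)[0],key=cv2.contourArea); h=cv2.convexHull(k)
Q=np.array([onz(c,*p[0],.055)[:2] for p in h]); (ce,rd)=cv2.minEnclosingCircle((Q*1000).astype(np.float32)); print("bowl",ce,rd)
bowl=np.array(ce)/1000
for n,lo,hi in(("pink",(150,120,80),(172,255,255)),("yellow",(21,130,100),(31,255,255)),("blue",(100,130,60),(120,255,255)),("lime",(33,120,80),(50,255,255)),("red",(0,150,80),(9,255,255)),("red2",(173,150,80),(179,255,255))):
    for a,p,_ in blobs(c,(422,222,490,288),lo,hi,10): 
        q=onz(c,*p,.026)[:2]-bowl; print(n,a,p.round(1),(q*1000).round(1),np.hypot(*q*1000).round(1),"ang",np.degrees(np.arctan2(q[1],q[0])).round())
for n,box,lo,hi in(("orange",(285,250,320,285),(4,150,100),(20,255,255)),("limeb",(338,262,372,290),(30,120,80),(50,255,255))):
    for a,p,m in blobs(c,box,lo,hi,4): print(n,a,p.round(1),onz(c,*p,.095)[:2].round(4))
j={}
for n,box,z in(("purple",(175,258,200,280),.098),("pinkb",(220,258,246,283),.098),("j1",(158,235,178,254),.055),("j2",(180,236,200,256),.055),("j3",(203,236,222,257),.055),("j4",(225,238,244,258),.055)):
    for a,p,m in blobs(c,box,(0,110,60),(179,255,255),6)[:2]: print(n,a,p.round(1),onz(c,*p,z)[:2].round(4))
cv2.imwrite("pics/z.png",np.hstack([cv2.resize(cv2.cvtColor(c["pixels"][y0:y0+100,x0:x0+100],cv2.COLOR_RGB2BGR),(400,400),interpolation=cv2.INTER_CUBIC) for x0,y0 in((315,115),(152,212))]))
E
python3 m.py
```

```text
bar [ 0.67443678 -0.04920332] 0.09770331586003325 dir deg -99.98844121540296
bowl (512.2970581054688, -259.7768249511719) 157.42153930664062
pink 94 [458.9 275.3] [-46.4 -15.7] 49.0 ang -161.0
yellow 83 [469.4 256.6] [ -3.7 -40.3] 40.4 ang -95.0
blue 87 [435.6 269.2] [-33.   36.9] 49.4 ang 132.0
lime 89 [454.8 239.2] [35.7 -7.7] 36.5 ang -12.0
red 86 [435.8 244.8] [22.6 35.8] 42.3 ang 58.0
orange 125 [302.1 268.4] [0.4758 0.0773]
orange 20 [300.3 266.9] [0.4791 0.0811]
limeb 123 [353.1 276.5] [ 0.4597 -0.0315]
limeb 24 [355.  275.7] [ 0.4614 -0.0355]
purple 90 [189.9 267.5] [0.4754 0.3161]
purple 22 [181.9 267.1] [0.4761 0.3332]
pinkb 383 [233.1 270.6] [0.4698 0.2238]
pinkb 30 [228.6 269.4] [0.4722 0.2334]
j1 119 [166.7 244.4] [0.5277 0.3811]
j1 14 [176.1 251.3] [0.5126 0.3596]
j2 103 [189.  245.4] [0.526  0.3313]
j2 9 [180. 240.] [0.5378 0.3518]
j3 117 [211.4 246.5] [0.5239 0.2813]
j3 22 [218.6 254.4] [0.5066 0.2646]
j4 117 [233.7 247.5] [0.5221 0.2316]
j4 10 [242.  254.3] [0.5073 0.2127]
```

View pics/z.png

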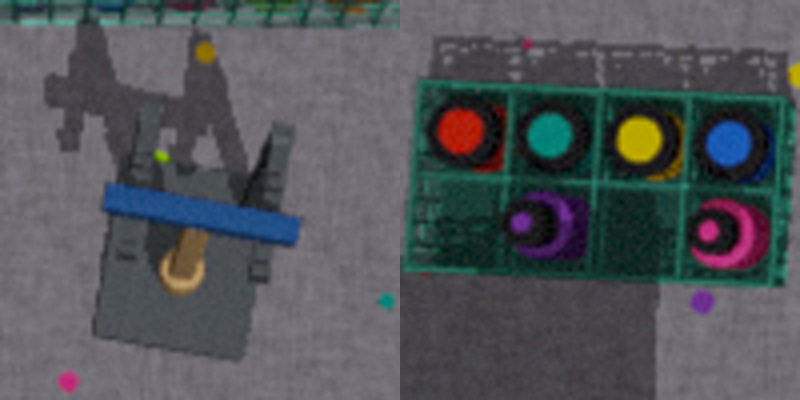

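The zoomed crop shows the rack posts on the +x side at the top, the prong ends pointing to -x, and the crate's empty cells at bottom left and third along the bottom. The bowl centre, from the ring of beads, is about (0.507, -0.258). Next I move above the bar.

```bash
python3 -m jog '1 37 -47 3 -6.1; 1 37 -47 3 -6.1; 1 37 -47 3 -6.1; 1 37 -47 3 -6.1; 1 37 -47 3 -6.1'; python3 -m jog '1 37 -47 3 -6.1; 1 37 -47 3 -6.1; 1 37 -47 3 -6.1; 1 37 -47 3 -6.1; 1 37 -47 3 -6.1'; python3 -m jog '1 37 -47 3 -6.1; 1 37 -47 3 -6.1; 1 37 -47 3 -6.1; 1 37 -47 3 -6.1; 1 0 0 0 0'
python3 - <<'E'
from h import *
s=r.sense(); print(s["tcp_pos"],np.degrees(np.arctan2(s["ee_rot"][1][1],s["ee_rot"][0][1])))
c=cap("wrist"); save(c,"w1.png"); print(proj(c,[.674,-.049,.179]),proj(c,[.507,-.258,.055]))
E
```

```text
time_s: 0.72
tcp_pos: [0.339, 0.369, 0.2223]
ee_rot: [[0.709, -0.706, -0.0], [-0.706, -0.709, -0.0], [0.0, 0.0, -1.0]]
wrist_force: [0.6, 1.3, 0.1]
gripper_width: 1.002
gripper_force: 0.0
time_s: 1.35
tcp_pos: [0.524, 0.1341, 0.2373]
ee_rot: [[0.252, -0.968, -0.0], [-0.968, -0.252, 0.0], [-0.0, 0.0, -1.0]]
wrist_force: [1.1, 0.9, 0.1]
gripper_width: 0.995
gripper_force: 0.0
time_s: 1.98
tcp_pos: [0.6724, -0.0556, 0.247]
ee_rot: [[-0.172, -0.985, -0.003], [-0.985, 0.172, -0.001], [0.001, 0.003, -1.0]]
wrist_force: [0.2, 1.0, -0.9]
gripper_width: 1.001
gripper_force: 0.0
[ 0.67241875 -0.05556647  0.24701189] 170.08837078983777
[320.19197724 253.6216679 ] [479.96708429 -70.72950419]
```

View pics/w1.png

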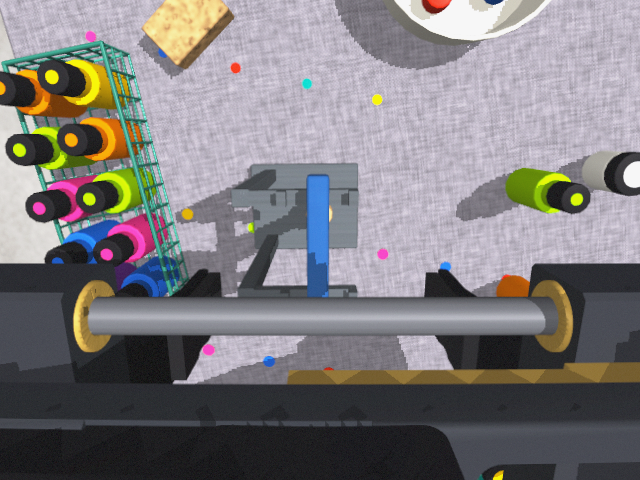

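The bar is at column 318 (320 predicted), with its far end at row 175, so it is aligned. I descend and grip.

```bash
python3 -m jog '1 2 6 -30 0; 1 0 0 -30 0; 1 0 0 -26 0; 0 0 0 0 0; 0 0 0 0 0'; python3 -m jog '0 0 0 0 0; 0 0 0 0 0; 0 0 0 20 0; 0 0 0 20 0; 0 0 0 20 0'
python3 - <<'E'
from h import *
s=r.sense(); print(s["tcp_pos"],s["gripper_width"],s["gripper_force"],np.degrees(np.arctan2(s["ee_rot"][1][1],s["ee_rot"][0][1])))
E
```

```text
time_s: 2.65
tcp_pos: [0.6737, -0.0454, 0.165]
ee_rot: [[-0.165, -0.986, 0.002], [-0.986, 0.165, -0.0], [-0.0, -0.002, -1.0]]
wrist_force: [0.2, -0.6, 0.5]
gripper_width: 0.852
gripper_force: 0.0
time_s: 3.28
tcp_pos: [0.6733, -0.0462, 0.2246]
ee_rot: [[-0.167, -0.986, 0.001], [-0.986, 0.167, 0.0], [-0.0, -0.001, -1.0]]
wrist_force: [0.3, 0.6, 0.4]
gripper_width: 0.288
gripper_force: 0.0
[ 0.67333907 -0.04619694  0.22458672] 0.2877113874064925 0.0 170.3934624389319
```

The fingers were still closing when I lifted, so I go back down and wait longer.

```bash
python3 -m jog '0.5 1 -3 0 0; 0.5 0 0 0 0; 0.5 0 0 -20 0; 0.5 0 0 -20 0; 0.5 0 0 -24 0'; python3 -m jog '0.5 0 0 0 0; 0 0 0 0 0; 0 0 0 0 0; 0 0 0 0 0; 0 0 0 0 0';python3 -m jog '0 0 0 0 0; 0 0 0 0 0'
```

```text
time_s: 3.9
tcp_pos: [0.6737, -0.0492, 0.1577]
ee_rot: [[-0.167, -0.986, -0.002], [-0.986, 0.167, 0.0], [0.0, 0.002, -1.0]]
wrist_force: [-0.0, -0.5, 0.5]
gripper_width: 0.498
gripper_force: 0.0
time_s: 4.53
tcp_pos: [0.675, -0.0491, 0.1603]
ee_rot: [[-0.167, -0.986, 0.002], [-0.986, 0.167, 0.0], [-0.0, -0.002, -1.0]]
wrist_force: [1.8, -0.1, 0.9]
gripper_width: 0.153
gripper_force: 30.0
time_s: 4.78
tcp_pos: [0.675, -0.0491, 0.1603]
ee_rot: [[-0.167, -0.986, 0.002], [-0.986, 0.167, -0.0], [-0.0, -0.002, -1.0]]
wrist_force: [1.8, -0.4, 2.9]
gripper_width: 0.154
gripper_force: 30.0
```

Gripped. I lift, leave by the open end of the prongs and go above the bowl.

```bash
python3 -m jog '0 0 0 25 0; 0 0 0 25 0; 0 0 0 22 0; 0 -40 7 0 0; 0 -40 7 0 0'; python3 -m jog '0 -22 -55 0 0; 0 -22 -55 0 0; 0 -22 -55 0 0; 0 -22 -58 0 0; 0 0 0 0 0'
python3 - <<'E'
from h import *
s=r.sense(); print(s["tcp_pos"],s["gripper_width"])
c=cap("top"); cv2.imwrite("pics/t2.png",cv2.resize(cv2.cvtColor(c["pixels"][190:310,380:540],cv2.COLOR_RGB2BGR),(800,600)))
E
```

```text
time_s: 5.4
tcp_pos: [0.5925, -0.035, 0.2302]
ee_rot: [[-0.167, -0.986, -0.003], [-0.986, 0.167, 0.0], [0.0, 0.003, -1.0]]
wrist_force: [0.6, 0.4, -0.9]
gripper_width: 0.15
gripper_force: 30.0
time_s: 6.02
tcp_pos: [0.5035, -0.2611, 0.2306]
ee_rot: [[-0.173, -0.985, -0.003], [-0.985, 0.173, 0.001], [-0.0, 0.003, -1.0]]
wrist_force: [0.1, 0.7, -0.7]
gripper_width: 0.147
gripper_force: 30.0
[ 0.50353615 -0.26108114  0.2305543 ] 0.1465246892341291
```

View pics/t2.png

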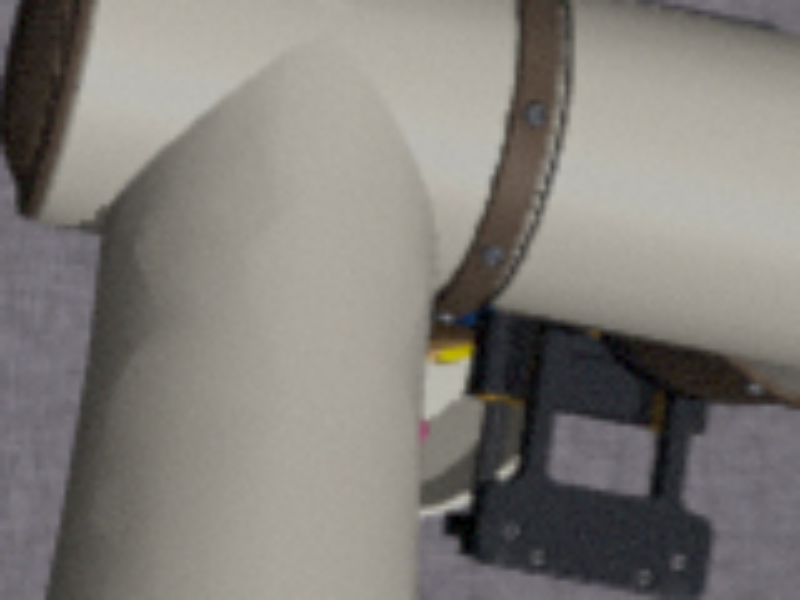

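The top view is blocked by the arm, so I will watch with the scene camera. I lower into the free middle and start circling.

```bash
python3 -m jog '0 3.5 3 -27 0; 0 0 0 -27 0; 0 0 0 -27 0; 0 0 0 0 0'
python3 - <<'E'
from h import *
c=cap("scene"); cv2.imwrite("pics/s2.png",cv2.resize(cv2.cvtColor(c["pixels"][235:385,100:300],cv2.COLOR_RGB2BGR),(800,600)))
E
```

```text
time_s: 6.58
tcp_pos: [0.5082, -0.2534, 0.1479]
ee_rot: [[-0.165, -0.986, -0.006], [-0.986, 0.165, 0.002], [-0.001, 0.007, -1.0]]
wrist_force: [-0.2, 0.2, -0.2]
gripper_width: 0.151
gripper_force: 30.0
```

View pics/s2.png

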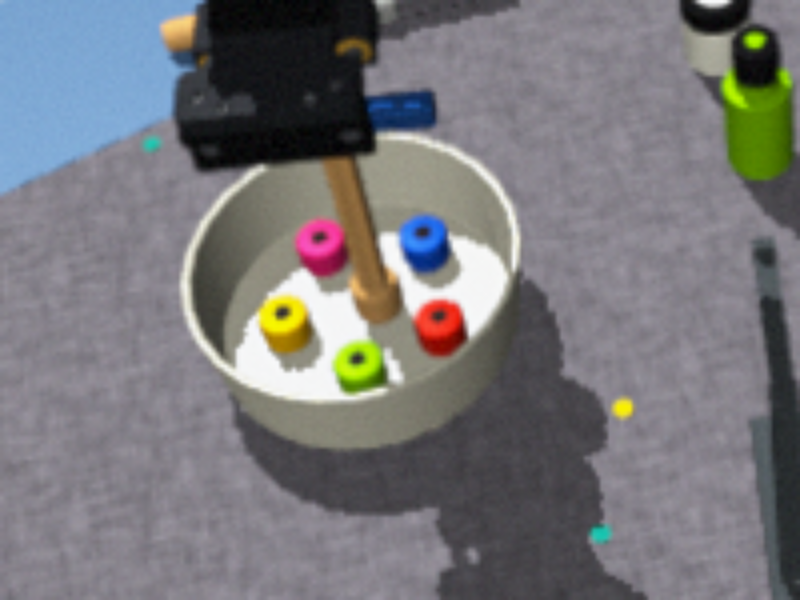

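The head (crop (375,295)) is in the middle of the bowl, with all five beads around it. I circle counter-clockwise.

```bash
python3 -m jog '0 13 3 0 0; 0 13 3 0 0; 0 12 4 0 0; 0 -7.3 12.6 0 0; 0 -11.2 9.4 0 0'; python3 -m jog '0 -13.7 5 0 0; 0 -14.6 0 0 0; 0 -13.7 -5 0 0; 0 -11.2 -9.4 0 0; 0 -7.3 -12.6 0 0'
python3 - <<'E'
from h import *
c=cap("scene"); cv2.imwrite("pics/s3.png",cv2.resize(cv2.cvtColor(c["pixels"][235:385,100:300],cv2.COLOR_RGB2BGR),(800,600)))
E
```

```text
time_s: 7.25
tcp_pos: [0.5287, -0.2224, 0.1504]
ee_rot: [[-0.166, -0.986, -0.001], [-0.986, 0.166, -0.0], [0.0, 0.0, -1.0]]
wrist_force: [-0.7, -1.6, -1.0]
gripper_width: 0.148
gripper_force: 30.0
time_s: 7.88
tcp_pos: [0.4693, -0.2463, 0.1513]
ee_rot: [[-0.167, -0.986, 0.003], [-0.986, 0.167, -0.001], [0.0, -0.004, -1.0]]
wrist_force: [1.8, -1.1, 0.7]
gripper_width: 0.15
gripper_force: 30.4
```

View pics/s3.png

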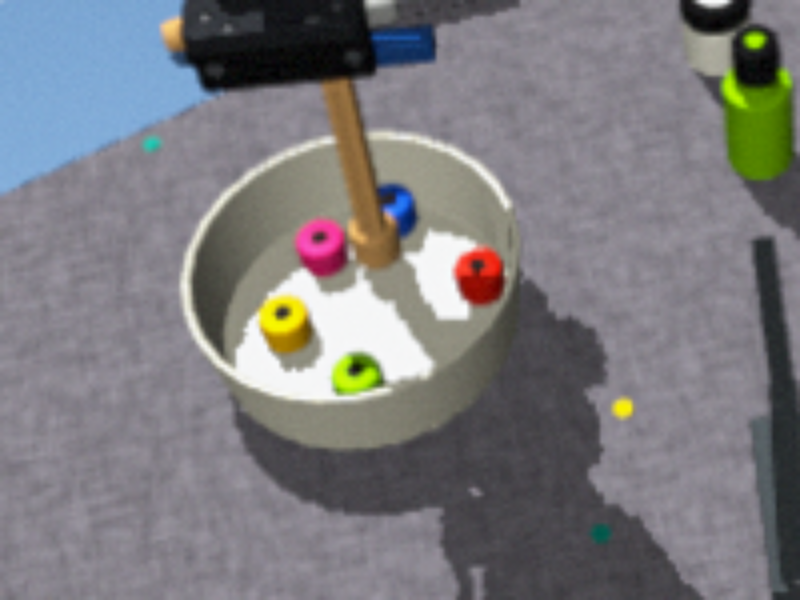

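The red bead was pushed to the wall at crop (480,275), the blue one is behind the head, and lime barely moved. I continue round and track the beads by colour.

```bash
cat > tr.py <<'E'
from h import *
import pickle
C=np.array([.507,-.258])
H=dict(pink=((150,100,60),(174,255,255)),yellow=((21,130,80),(31,255,255)),blue=((100,130,50),(118,255,255)),lime=((33,120,60),(50,255,255)),red=((175,130,60),(179,255,255)))
def beads(c):
    h=cv2.cvtColor(c["pixels"],cv2.COLOR_RGB2HSV); o={}
    roi=np.zeros(h.shape[:2],np.uint8); cv2.ellipse(roi,(188,303),(40,36),0,0,360,255,-1)
    for n,(lo,hi) in H.items():
        m=cv2.inRange(h,np.array(lo),np.array(hi))
        if n=="red": m|=cv2.inRange(h,np.array((0,130,60)),np.array((6,255,255)))
        k,l,st,ce=cv2.connectedComponentsWithStats(m&roi)
        if k>1:
            i=1+np.argmax(st[1:,4]); o[n]=(np.r_[(onz(c,*ce[i],.018)[:2]-C)*1000,st[i,4]]).round(0)
    return o
def report():
    a=beads(pickle.load(open("scene.pkl","rb"))); b=beads(cap("scene")); s=r.sense()
    for n in a: print(n,a[n],b.get(n),"moved",np.linalg.norm((a[n]-b[n])[:2]).round() if n in b else None)
    print("tool",((s["tcp_pos"][:2]-C)*1000).round(1),round(s["tcp_pos"][2],4),"t",s["time_s"])
if __name__=="__main__": report()
E
python3 tr.py
python3 -m jog '0 -6 -12 0 0; 0 -2.5 -14.4 0 0; 0 2.5 -14.4 0 0; 0 7.3 -12.6 0 0; 0 11.2 -9.4 0 0' | head -2; python3 tr.py; python3 -m jog '0 13.7 -5 0 0; 0 14.6 0 0 0; 0 13.7 5 0 0; 0 11.2 9.4 0 0; 0 7.3 12.6 0 0' |head -2; python3 tr.py
```

```text
pink [-37. -16. 144.] [-37. -16. 142.] moved 0.0
yellow [  7. -41. 139.] [  7. -41. 136.] moved 0.0
blue [-24.  36. 131.] [-52.  26.  72.] moved 30.0
lime [ 44.  -8. 125.] [ 48. -11.  88.] moved 5.0
red [ 32.  35. 127.] [  6.  61. 132.] moved 37.0
tool [-38.   11.1] 0.1511 t 7.975
time_s: 8.6
tcp_pos: [0.4819, -0.3088, 0.1503]
pink [-37. -16. 144.] [-34. -55.  78.] moved 39.0
yellow [  7. -41. 139.] [ 10. -44. 149.] moved 4.0
blue [-24.  36. 131.] [-54.  12. 124.] moved 38.0
lime [ 44.  -8. 125.] [ 49. -11.  97.] moved 6.0
red [ 32.  35. 127.] [  6.  61. 130.] moved 37.0
tool [-23.5 -51.7] 0.1501 t 8.65
time_s: 9.28
tcp_pos: [0.5427, -0.285, 0.1503]
pink [-37. -16. 144.] [-25. -53. 152.] moved 39.0
yellow [  7. -41. 139.] [ 43. -39.  53.] moved 36.0
blue [-24.  36. 131.] [-70.   4. 284.] moved 56.0
lime [ 44.  -8. 125.] [54. -3. 41.] moved 11.0
red [ 32.  35. 127.] [  6.  61. 130.] moved 37.0
tool [ 36.6 -25.8] 0.1505 t 9.325
```

```bash
python3 -m jog '0 6 12 0 0; 0 1 14 0 0; 0 -5 14 0 0; 0 -8 11 0 0; 0 0 0 0 0' | head -2; python3 tr.py
python3 - <<'E'
from h import *
c=cap("scene"); cv2.imwrite("pics/s4.png",cv2.resize(cv2.cvtColor(c["pixels"][235:385,100:300],cv2.COLOR_RGB2BGR),(800,600)))
E
```

```text
time_s: 9.95
tcp_pos: [0.5357, -0.234, 0.151]
pink [-37. -16. 144.] [-25. -53. 151.] moved 39.0
yellow [  7. -41. 139.] [ 43. -39.  53.] moved 36.0
blue [-24.  36. 131.] [-52.   8.  79.] moved 40.0
lime [ 44.  -8. 125.] [52. 20. 33.] moved 29.0
red [ 32.  35. 127.] [  6.  61. 129.] moved 37.0
tool [29.1 23.5] 0.151 t 10.0
```

View pics/s4.png

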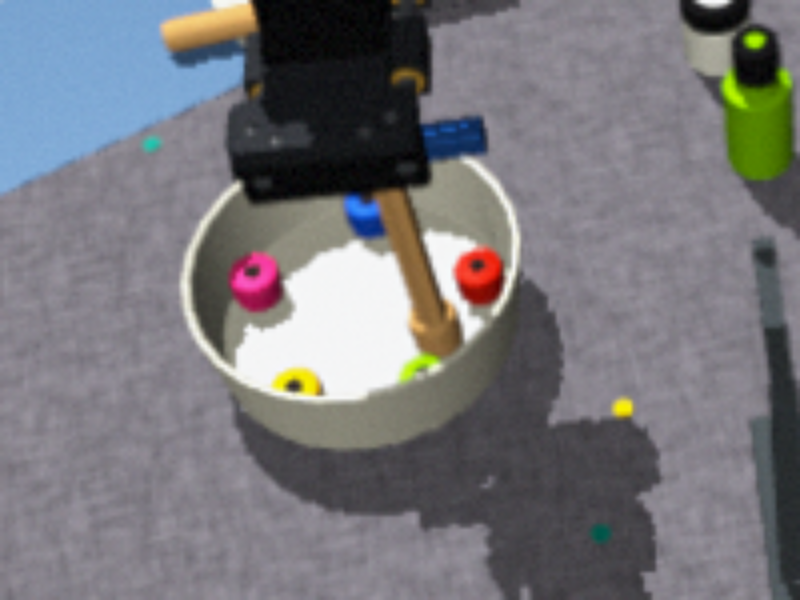

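Every bead has moved at least 29 mm: pink at crop (255,280), blue (368,212), red (480,275), yellow (297,385) and lime (422,370). I lift out and return to the rack.

```bash
python3 -m jog '0 -15 -10 0 0; 0 0 0 28 0; 0 0 0 28 0; 0 0 0 27 0; 0 13 40 0 0'|head -2; python3 -m jog '0 20 57 0 0; 0 20 57 0 0; 0 20 55 0 0; 0 0 0 0 0; 0 0 0 0 0'; python3 tr.py
```

```text
time_s: 10.68
tcp_pos: [0.5342, -0.2075, 0.2362]
time_s: 11.3
tcp_pos: [0.5933, -0.0366, 0.2332]
ee_rot: [[-0.167, -0.986, -0.001], [-0.986, 0.167, -0.0], [0.0, 0.001, -1.0]]
wrist_force: [-0.9, -0.4, -0.8]
gripper_width: 0.149
gripper_force: 30.0
pink [-37. -16. 144.] [-25. -53. 153.] moved 39.0
yellow [  7. -41. 139.] [ 43. -39.  53.] moved 36.0
blue [-24.  36. 131.] [-54.  12. 125.] moved 38.0
lime [ 44.  -8. 125.] [52. 20. 29.] moved 29.0
red [ 32.  35. 127.] [  6.  61. 130.] moved 37.0
tool [ 86.3 220.9] 0.2333 t 11.35
```

```bash
python3 -m jog '0 28 -4 0 0; 0 28 -4 0 0; 0 26 -4 0 0; 0 0 0 0 0; 0 0 0 0 0'; python3 -m jog '0 0 0 -20 0; 0 0 0 -20 0; 0 0 0 -17 0; 0 0 0 -8 0; 0 0 0 0 0'
python3 - <<'E'
from h import *
c=cap("scene"); cv2.imwrite("pics/s5.png",cv2.resize(cv2.cvtColor(c["pixels"][240:390,220:420],cv2.COLOR_RGB2BGR),(800,600)))
E
```

```text
time_s: 11.98
tcp_pos: [0.675, -0.0493, 0.2333]
ee_rot: [[-0.169, -0.986, -0.001], [-0.986, 0.169, -0.0], [0.0, 0.001, -1.0]]
wrist_force: [-0.2, -0.2, -1.5]
gripper_width: 0.15
gripper_force: 30.0
time_s: 12.6
tcp_pos: [0.6755, -0.0481, 0.1682]
ee_rot: [[-0.167, -0.986, -0.001], [-0.986, 0.167, -0.0], [0.0, 0.001, -1.0]]
wrist_force: [0.4, -0.1, -1.3]
gripper_width: 0.15
gripper_force: 30.0
```

View pics/s5.png

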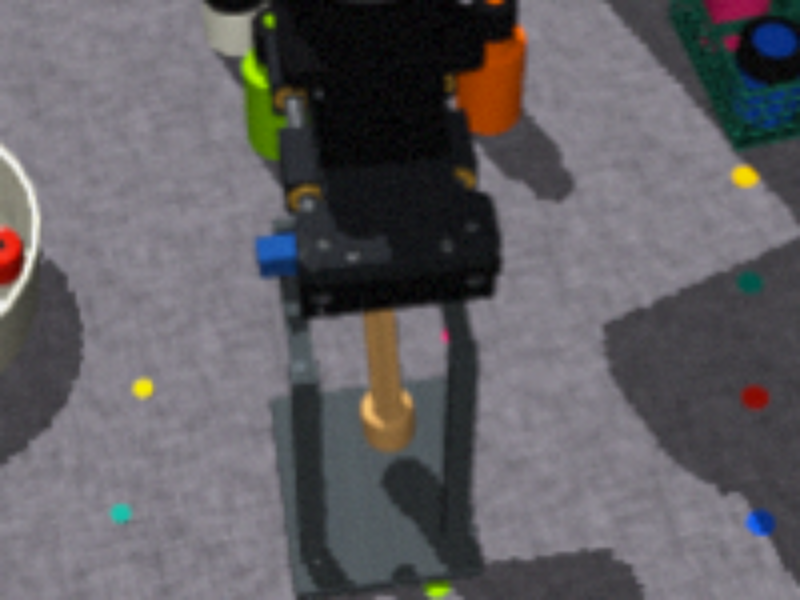

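The stick hangs straight between the prongs, with its bar end at crop (277,255). I lower the last 7 mm, release and rise.

```bash
python3 -m jog '0 0 0 -4 0; 0 0 0 -3 0; 0 0 0 0 0; 0.5 0 0 0 0; 0.5 0 0 0 0'; python3 -m jog '0.6 0 0 0 0; 0.6 0 0 0 0; 0.6 0 0 10 0; 0.6 0 0 40 0; 0.6 0 0 40 0'
python3 - <<'E'
from h import *
c=cap("wrist"); save(c,"w2.png"); print(proj(c,[.675,-.049,.179]),proj(c,[.675-.0087,-.049-.0492,.179]))
E
```

```text
time_s: 13.28
tcp_pos: [0.6758, -0.048, 0.1616]
ee_rot: [[-0.167, -0.986, 0.0], [-0.986, 0.167, -0.0], [0.0, -0.0, -1.0]]
wrist_force: [0.2, -0.4, -0.1]
gripper_width: 0.298
gripper_force: 0.0
time_s: 13.9
tcp_pos: [0.6758, -0.048, 0.2531]
ee_rot: [[-0.167, -0.986, 0.0], [-0.986, 0.167, -0.0], [0.0, -0.0, -1.0]]
wrist_force: [0.7, -0.3, 0.2]
gripper_width: 0.595
gripper_force: 0.0
[322.12434619 239.17473126] [322.68448776 160.29536458]
```

View pics/w2.png

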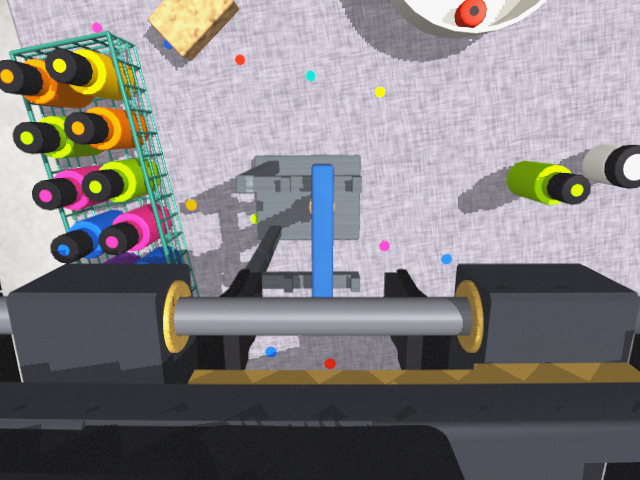

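The bar lies across both prongs between the stops, with columns 312–333 spanning rows 165–295. Next I cross-check the bottle dots and crate using both saved views.

Run:
```python
from h import *
import pickle
c=pickle.load(open("top.pkl","rb")); s=pickle.load(open("scene.pkl","rb"))
def dot(c,guess,lo,hi,w=6):
    u,v=proj(c,guess).round().astype(int); h=cv2.cvtColor(c["pixels"],cv2.COLOR_RGB2HSV)[v-w:v+w+1,u-w:u+w+1]
    m=cv2.inRange(h,np.array(lo),np.array(hi)); n,l,st,ce=cv2.connectedComponentsWithStats(m)
    i=min(range(1,n),key=lambda i:np.hypot(*(ce[i]-w))+ (20 if st[i,4]<5 else 0)); return ce[i]+[u-w,v-w],st[i,4]
for n,g,lo,hi in(("orange",(.4791,.0811,.095),(4,150,100),(20,255,255)),("lime",(.4614,-.0355,.095),(30,120,80),(50,255,255)),("purple",(.4761,.3332,.098),(125,80,50),(150,255,255)),("pink",(.4722,.2334,.098),(150,100,60),(176,255,255))):
    a,na=dot(c,g,lo,hi); b,nb=dot(s,g,lo,hi)
    o1,d1=ray(c,*a); o2,d2=ray(s,*b)
    t=np.linalg.lstsq(np.c_[d1,-d2],o2-o1,rcond=None)[0]; P=(o1+t[0]*d1+o2+t[1]*d2)/2
    print(n,na,nb,onz(c,*a,g[2])[:2].round(4),onz(s,*b,g[2])[:2].round(4),"tri",P.round(4))
```

```text
orange 20 20 [0.4791 0.0811] [0.4812 0.0841] tri [0.4797 0.0828 0.0938]
lime 24 20 [ 0.4614 -0.0355] [ 0.4635 -0.0325] tri [ 0.462  -0.0339  0.094 ]
purple 29 18 [0.4756 0.3331] [0.4775 0.3364] tri [0.4764 0.3351 0.097 ]
pink 30 23 [0.4722 0.2334] [0.474  0.2368] tri [0.4729 0.2353 0.0972]
```

```bash
python3 - <<'E'
from h import *
c=cap("wrist"); print("lime wrist",onz(c,577,190,.095).round(4))
E
python3 -m jog '0.8 -49 33 -5 2; 0.8 -49 33 -5 2; 0.8 -49 33 -5 2; 0.8 -49 32 -5 2; 0.8 0 0 0 0'
python3 - <<'E'
from h import *
c=cap("wrist"); save(c,"w3.png")
h=cv2.cvtColor(c["pixels"],cv2.COLOR_RGB2HSV)
for n,g,lo,hi in(("lime",(.462,-.034,.095),(30,120,80),(50,255,255)),("orange",(.48,.082,.095),(4,150,100),(20,255,255)),("purple",(.4764,.335,.098),(125,80,50),(150,255,255)),("pink",(.473,.235,.098),(150,100,60),(176,255,255))):
    u,v=proj(c,g).round().astype(int); print(n,u,v)
    if not(20<u<620 and 20<v<460): continue
    w=18; k,l,st,ce=cv2.connectedComponentsWithStats(cv2.inRange(h[v-w:v+w,u-w:u+w],np.array(lo),np.array(hi)))
    for i in range(1,k):
        if st[i,4]>20: print(st[i,4],ce[i]+[u-w,v-w],onz(c,*(ce[i]+[u-w,v-w]),g[2]).round(4))
E
```

```text
lime wrist [ 0.4626 -0.0336  0.095 ]
time_s: 14.62
tcp_pos: [0.4767, 0.0842, 0.232]
ee_rot: [[-0.024, -1.0, -0.0], [-1.0, 0.024, 0.001], [-0.001, 0.0, -1.0]]
wrist_force: [0.8, -1.0, 1.1]
gripper_width: 0.797
gripper_force: 0.0
lime 338 60
98 [321.75510204  62.35714286] [ 0.4736 -0.0329  0.095 ]
177 [338.53672316  59.60451977] [ 0.4613 -0.0345  0.095 ]
43 [353.11627907  73.46511628] [ 0.4508 -0.0247  0.095 ]
orange 317 218
134 [302.25373134 208.30597015] [0.4916 0.0743 0.095 ]
50 [332.2  204.64] [0.4679 0.0719 0.095 ]
143 [318.18181818 218.09090909] [0.4792 0.0824 0.095 ]
purple 328 480
pink 330 388
```

```bash
python3 -m jog '0.7 0 0 -40 0; 0.6 0 0 -40 0; 0.6 0 0 -40 0; 0.6 0 0 -20 0; 0.6 0 0 -20 0';python3 -m jog '0.6 0 0 0 0; 0 0 0 0 0; 0 0 0 0 0; 0 0 0 0 0; 0 0 0 0 0'
```

```text
time_s: 15.3
tcp_pos: [0.4812, 0.0826, 0.0705]
ee_rot: [[-0.029, -1.0, 0.0], [-1.0, 0.029, -0.0], [0.0, -0.0, -1.0]]
wrist_force: [0.3, 0.1, 0.2]
gripper_width: 0.603
gripper_force: 0.0
time_s: 15.92
tcp_pos: [0.4802, 0.0833, 0.072]
ee_rot: [[-0.028, -1.0, 0.001], [-1.0, 0.028, 0.0], [-0.0, -0.001, -1.0]]
wrist_force: [-0.5, -0.1, 1.4]
gripper_width: 0.282
gripper_force: 30.0
```

```bash
python3 -m jog '0 0 0 30 0; 0 0 0 50 0; 0 0 0 50 0; 0 -1 50 0 0; 0 0 50 0 0'|head -2;python3 -m jog '0 0 50 0 0; 0 0 50 0 0; 0 0 50 0 0; 0 0 52 0 0; 0 0 0 0 0'
python3 - <<'E'
from h import *
c=cap("wrist"); save(c,"w4.png"); h=cv2.cvtColor(c["pixels"],cv2.COLOR_RGB2HSV)
for n,g,lo,hi in(("purple",(.4764,.335,.098),(125,80,50),(150,255,255)),("pink",(.473,.235,.098),(150,100,60),(176,255,255))):
    u,v=proj(c,g).round().astype(int); print(n,u,v)
    w=18
    if not(20<u<620 and 20<v<460): continue
    k,l,st,ce=cv2.connectedComponentsWithStats(cv2.inRange(h[v-w:v+w,u-w:u+w],np.array(lo),np.array(hi)))
    for i in range(1,k):
        if st[i,4]>20: print(st[i,4],ce[i]+[u-w,v-w],onz(c,*(ce[i]+[u-w,v-w]),g[2]).round(4))
E
```

```text
time_s: 16.55
tcp_pos: [0.4785, 0.184, 0.2023]
time_s: 17.18
tcp_pos: [0.478, 0.3881, 0.2]
ee_rot: [[-0.024, -1.0, -0.001], [-1.0, 0.024, -0.001], [0.001, 0.001, -1.0]]
wrist_force: [-0.0, -0.2, -2.8]
gripper_width: 0.284
gripper_force: 30.0
purple 321 154
184 [306.625      152.54347826] [0.4864 0.3334 0.098 ]
42 [335.47619048 138.64285714] [0.4667 0.3247 0.098 ]
207 [322.26086957 153.73913043] [0.4758 0.3345 0.098 ]
43 [334.81395349 168.53488372] [0.4675 0.3447 0.098 ]
pink 323 -8
```

View pics/w4.png

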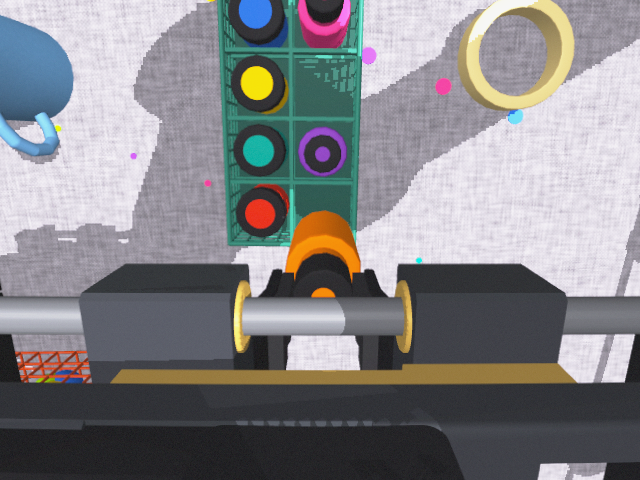

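The gripped orange bottle is at (322,250), the purple bottle dot at (322,154) and the cell just ahead. I let it settle before descending.

```bash
python3 -m jog '0 0 0 0 0; 0 0 0 0 0'|head -2
```

```text
time_s: 17.48
tcp_pos: [0.4788, 0.384, 0.2017]
```

```bash
python3 -m jog '0 0 1 -30 0; 0 0 0 -20 0; 0 0 0 -20 0; 0 0 0 -15 0; 0 0 0 -15 0';python3 -m jog '0 0 0 -15 0; 0 0 0 -9 0; 0 0 0 -1 0; 0 0 0 0 0'
```

```text
time_s: 18.1
tcp_pos: [0.4791, 0.3858, 0.1012]
ee_rot: [[-0.028, -1.0, 0.001], [-1.0, 0.028, 0.001], [-0.001, -0.001, -1.0]]
wrist_force: [-0.2, -0.2, -2.1]
gripper_width: 0.284
gripper_force: 30.0
time_s: 18.6
tcp_pos: [0.4791, 0.3864, 0.0769]
ee_rot: [[-0.028, -1.0, 0.001], [-1.0, 0.028, 0.001], [-0.001, -0.001, -1.0]]
wrist_force: [-0.2, -0.4, -0.3]
gripper_width: 0.282
gripper_force: 30.0
```

Landed. I release, rise and go to the lime bottle.

```bash
python3 -m jog '0.5 0 0 0 0; 0.5 0 0 0 0; 0.5 0 0 0 0; 0.5 0 0 30 0; 0.5 0 0 50 0'|head -2;python3 -m jog '0.6 0 0 50 0; 0.6 -2 -60 0 0; 0.6 -2 -60 0 0; 0.6 -2 -60 0 0; 0.6 -2 -60 0 0'|head -2; python3 -m jog '0.6 -2 -60 0 0; 0.6 -3 -60 0 0; 0.6 -3 -60 0 0; 0.6 0 0 0 0; 0.6 0 0 0 0'
python3 - <<'E'
from h import *
c=cap("top"); save(c,"t3.png"); P=[.4785,.385,.098]; u,v=proj(c,P).astype(int); print(u,v)
h=cv2.cvtColor(c["pixels"],cv2.COLOR_RGB2HSV)[v-9:v+10,u-9:u+10]
k,l,st,ce=cv2.connectedComponentsWithStats(cv2.inRange(h,np.array((4,140,90)),np.array((20,255,255))))
for i in range(1,k): print(st[i,4],onz(c,*(ce[i]+[u-9,v-9]),.098).round(4))
E
```

```text
time_s: 19.23
tcp_pos: [0.4779, 0.3851, 0.1555]
time_s: 19.85
tcp_pos: [0.4705, 0.1443, 0.2069]
time_s: 20.48
tcp_pos: [0.4629, -0.034, 0.2067]
ee_rot: [[-0.029, -1.0, 0.001], [-1.0, 0.029, 0.0], [-0.0, -0.001, -1.0]]
wrist_force: [0.1, -0.5, 0.4]
gripper_width: 0.601
gripper_force: 0.0
157 265
16 [0.4918 0.373  0.098 ]
24 [0.4783 0.3841 0.098 ]
27 [0.4636 0.3741 0.098 ]
```

Orange stands at its cell centre: the dot is at (0.4783, 0.3841) in the top view, before its bias. Now I take the lime bottle.

```bash
python3 -m jog '0.6 0 0 -40 0; 0.6 0 0 -40 0; 0.6 0 0 -34 0; 0.6 0 0 -20 0; 0.6 0 0 0 0'|head -2;python3 -m jog '0 0 0 0 0; 0 0 0 0 0; 0 0 0 0 0; 0 0 0 0 0; 0 0 0 0 0'; python3 -m jog '0 0 0 30 0; 0 0 0 50 0; 0 0 0 50 0; 0 2 55 0 0; 0 2 55 0 0'|head -2; python3 -m jog '0 2 55 0 0; 0 2 55 0 0; 0 3 50 0 0; 0 1 50 0 0; 0 0 0 0 0'|head -2; python3 -m jog '0 0 0 0 0; 0 0 0 0 0'
```

```text
time_s: 21.15
tcp_pos: [0.4619, -0.0328, 0.0712]
time_s: 21.78
tcp_pos: [0.4631, -0.034, 0.073]
ee_rot: [[-0.028, -1.0, 0.001], [-1.0, 0.028, 0.0], [-0.0, -0.001, -1.0]]
wrist_force: [-0.9, -0.4, 4.8]
gripper_width: 0.289
gripper_force: 30.0
time_s: 22.4
tcp_pos: [0.4666, 0.0769, 0.2029]
time_s: 23.02
tcp_pos: [0.4744, 0.2888, 0.2012]
time_s: 23.28
tcp_pos: [0.4746, 0.2849, 0.2023]
ee_rot: [[-0.029, -1.0, -0.0], [-1.0, 0.029, -0.0], [0.0, 0.0, -1.0]]
wrist_force: [0.6, -1.0, -1.4]
gripper_width: 0.278
gripper_force: 30.0
```

```bash
python3 -m jog '0 0 0 -30 0; 0 0 0 -20 0; 0 0 0 -20 0; 0 0 0 -15 0; 0 0 0 -15 0'|head -5;python3 -m jog '0 0 0 -15 0; 0 0 0 -10 0; 0 0 0 -1 0; 0 0 0 0 0'
```

```text
time_s: 23.9
tcp_pos: [0.4751, 0.2857, 0.1021]
ee_rot: [[-0.029, -1.0, 0.001], [-1.0, 0.029, 0.001], [-0.001, -0.001, -1.0]]
wrist_force: [0.4, -0.4, -0.3]
gripper_width: 0.278
time_s: 24.4
tcp_pos: [0.475, 0.2863, 0.0766]
ee_rot: [[-0.028, -1.0, 0.0], [-1.0, 0.028, 0.0], [-0.0, -0.0, -1.0]]
wrist_force: [-1.2, -0.0, -1.6]
gripper_width: 0.278
gripper_force: 30.0
```

```bash
python3 -m jog '0.5 0 0 0 0; 0.5 0 0 0 0; 0.5 0 0 0 0; 0.5 0 0 30 0; 0.5 0 0 50 0'|head -2;python3 -m jog '0.6 0 0 50 0; 0.6 0 -60 0 0; 0.6 0 -60 0 0; 0.6 0 -60 0 0; 0.6 0 0 0 0'; python3 tr.py
python3 - <<'E'
from h import *
c=cap("scene"); cv2.imwrite("pics/s9.png",cv2.cvtColor(c["pixels"],cv2.COLOR_RGB2BGR))
for P,lo,hi in(([.4787,.385,.098],(4,140,90),(20,255,255)),([.475,.2848,.098],(30,110,80),(50,255,255))):
    u,v=proj(c,P).astype(int)
    h=cv2.cvtColor(c["pixels"],cv2.COLOR_RGB2HSV)[v-9:v+10,u-9:u+10]
    k,l,st,ce=cv2.connectedComponentsWithStats(cv2.inRange(h,np.array(lo),np.array(hi)))
    for i in range(1,k): print(P,st[i,4],onz(c,*(ce[i]+[u-9,v-9]),.098).round(4))
E
```

```text
time_s: 25.02
tcp_pos: [0.4738, 0.2852, 0.1557]
time_s: 25.65
tcp_pos: [0.4741, 0.1029, 0.2069]
ee_rot: [[-0.033, -0.999, 0.0], [-0.999, 0.033, 0.0], [-0.0, -0.0, -1.0]]
wrist_force: [0.7, 0.7, -0.0]
gripper_width: 0.6
gripper_force: 0.0
pink [-37. -16. 144.] [-25. -53. 151.] moved 39.0
yellow [  7. -41. 139.] [ 44. -39.  54.] moved 37.0
blue [-24.  36. 131.] [-54.  12. 126.] moved 38.0
lime [ 44.  -8. 125.] [52. 20. 29.] moved 29.0
red [ 32.  35. 127.] [  6.  60. 129.] moved 36.0
tool [-32.3 362.6] 0.2069 t 25.7
[0.4787, 0.385, 0.098] 16 [0.4804 0.3876 0.098 ]
[0.4787, 0.385, 0.098] 9 [0.4973 0.3552 0.098 ]
[0.475, 0.2848, 0.098] 17 [0.4772 0.2879 0.098 ]
[0.475, 0.2848, 0.098] 6 [0.4942 0.2588 0.098 ]
[0.475, 0.2848, 0.098] 1 [0.5044 0.2848 0.098 ]
```

View pics/s9.png

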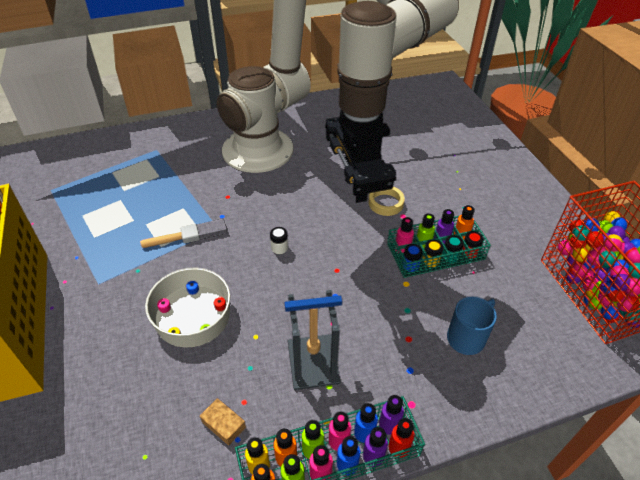

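The picture shows lime at (428,225) and orange at (467,218) upright in the crate, the stick hanging at (314,302) and the beads in the bowl. Dot positions match the scene camera's known bias, so I hand in.

```bash
python3 -c "
from station import r
print(r.finish_job())"
```

```text
the job is handed in; nothing more can be done
None
```

I handed the job in at about 26 s of the 72 s allowed. In the last pictures, every bead was about 29 mm or more from its start and still in the bowl, the stick hung in its rack, and both bottles stood upright in the two empty cells; the hand-in returned no verdict.

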